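Click the tablet carousel on to Friday

TASK

With a fingertip against the lobed edge of its wooden lid wheel, click the seven-day tablet carousel on the black tray clockwise until its opening stands squarely over Friday, the compartment with five brass studs on the base in front of it, and do not run on into Saturday. Do not lift the carousel or push it out of its place, and leave the other things on the tray as they stand; finish with the wheel resting in its click.

Things in the scene. Friction and masses are not known exactly. Their poses are not given: they have to be found in the camera images.
- carousel: Loose round seven-day tablet carousel, 1 kg, rubber feet. Origin: centre of its underside, z up. White stone: foot plate 168 mm wide, top at z = 12 mm; on it a drum 102 mm wide, to z = 36 mm, with seven open wells. Days run clockwise seen from above: Monday lies along +x, day k (Monday 1) at -51.4*(k-1) deg about z. Brass studs on the foot plate number each day: Monday one ... Sunday seven.
- lid_wheel (a joint): Lid wheel's angle on the carousel, rad: 0 = opening over Monday, plus 0.8976 (one click) a day, clockwise seen from above; Friday = 3.590. Stops 0.3 before Monday and 0.3 beyond Sunday. A spring plunger holds each click: up to half a click (0.449) the wheel springs back, past half it springs on into the next, at the latest when the finger is drawn outwards from between the lobes.
- hub (a point): Centre of the wheel's top face, on the axis, 45 mm above the carousel's origin (a brass cap, 20 mm wide, 4 mm high, lies on it). The wheel is a wooden disc 110 mm in diameter and 8 mm thick, 37 to 45 mm above the carousel's origin. Below its edge there is free space down to the foot plate, 25 mm.
- lobe (a point): Centre of the round end of one of the wheel's seven finger lobes, top face, 60 mm from the axis. Lobes are 14 mm wide, reach 67 mm from the axis (12 mm out of the disc's edge), 51.4 deg apart, gaps 38 mm. When the wheel rests in a click, lobes stand halfway between days, at (k+0.5)*51.4 deg about the carousel's z. Pushing a lobe's flank sideways takes about 1.5 N.
- opening (a point): Middle of the lid wheel's one wedge-shaped opening (30 mm long radially), at the wheel's top face, 32 mm from the axis; it lies midway between two lobes and turns with the wheel.
- friday (a point): On the base: the middle one of Friday's five brass studs (each 6 mm wide, 3 mm high, 8 mm apart, in an arc on the foot plate), 76.5 mm from the axis. The opening must lie in its direction from the axis.
- tray: Black lacquered tray, 340 x 490 mm, rim 20 mm high and 6 mm thick, floor 6 mm thick; does not move. Origin: centre of its underside; x across its short side, away from the robot; z up.
- lipstick: Bystander: closed chrome lipstick tube standing upright, 22 mm in diameter, 75 mm tall, loose. Origin: centre of its underside.
- roller: Bystander: rose quartz face roller lying on the tray, 136 mm long along its x axis, 45 mm wide, 24 mm high, loose. Origin: under the middle of its handle, at tray-floor level.
- bud_vase: Bystander: small empty glass bud vase standing upright, 52 mm in diameter, 104 mm tall, loose. Origin: centre of its underside.
- dishes: Bystander: stack of three white porcelain dishes, 84 mm in diameter, 59 mm tall, loose. Origin: centre of its underside.

How it is judged:
By the outcome, as a careful person would: the job done as asked, in the order asked, and still so for the second after the job is handed in, with the robot touching nothing.
It also fails if it takes over 54 s, if anything falls off the work surface, if the arm or the gripper's body presses on something with over 40 N, if the wrist force passes 120 N, or if a joint passes its speed limit or range.

ROBOT

A 7-joint arm with a two-finger parallel gripper is mounted at the origin on the work surface. World frame = base frame: x ahead of the robot, y to its left, z up, the work surface at z = 0. Lengths are in m, angles in rad, forces in N, time in s.
With the tool pointing down it reaches from about 0.4 to 0.85 m from the base axis. Payload 10.4 kg.
Tool frame: the origin (TCP) lies midway between the tips of the shut fingers; the grasp point (between the pads) lies 19 mm behind it; x points along the fingers, y is the direction in which the jaws open and shut, and the axes are right-handed (so a half turn about x gives the same grasp; the last joint's range is limited). The gripper opens to 87 mm and grips with 3 to 60 N. Pads are 19 mm wide; open, the fingers measure 117 mm over their backs; the gripper's body (75 mm by 190 mm) begins 51 mm behind the grasp point.
Start: joints at [1.156, 0.332, -0.065, 1.46, 0.022, 1.35, -0.088], TCP at [0.239, -0.578, 0.223] pointing down, gripper open.
Joint ranges: [-2.6, 2.6], [-0.5, 2.12], [-1.47, 1.34], [0.16, 2.42], [-1.27, 4.41], [0.06, 2.06], [-2.6, 2.6]. Speed limits (rad/s): [2.22, 2.22, 2.79, 2.79, 3.14, 3.14, 3.14].

INTERFACE

Orientations are given as a unit quaternion [x, y, z, w].
In Python, from bench import * gives the robot as it stands.
- The arm moves only by the shell command python3 -m inch 'ROWS' [FORCE]. ROWS is JSON, a list that holds one entry, the list of rows, each a list of 7 numbers: the shift along the world's x, y, z each as a share of 120 mm, from -1 to 1, then the turn, a rotation vector about the world's x, y, z each as a share of 2 pi rad, from -1 to 1, then the closure, from 0 (fully open) to 1 (shut). A call has 1 to 10 rows; each row is the pose to reach, as a shift and turn from the pose commanded when the call began, turning the shorter way round; what a row does not reach only later rows make up. A row lasts 1/10 s, in which the tool goes at most 50 mm and 8.59 degrees, less where a joint would pass 70% of its speed; a pose out of reach is approached as far as the arm can. A call with a number of a shift or a turn outside -1 to 1 is refused whole. A call with a gripper value outside its range is refused whole. The fingers move at their own pace and stop on an object; FORCE is the grip in N (left out, the last holds). Time passes only in rows, so rows that repeat a pose let the fingers close. It gives the time, the measured TCP pose, the force and the opening at its end, in the units of the state.
- read_state(): the state, without advancing time (a new reading comes with each control period).
- camera(name): name is "scene" or "top" or "wrist"; returns the picture (480x640x3 uint8, red, green, blue); there is no depth.
- get_calibration(name): a dict with "fx", "fy", "cx", "cy" (pixels), "xyz" and "attitude" of the camera in the world. Camera axes: x right, y up, looking along -z (the intrinsics and any distortion apply to the point x, -y, -z); pixel columns grow to the right and rows downward; lengths in m; the calibration is good to about 2 mm. A picture is of the moment at which its call begins: read the wrist's pose just before it. get_calibration takes no time and is no camera call; for the wrist camera it gives the pose at the moment of the call.
- close_job(): hands the job in, once; it reports no verdict.
The state is a dict: "time": time; "joint_positions": joint angles; "joint_vel": joint speeds; "joint_torque": joint torques, N m; "ee_pos": TCP position; "eef_rot": TCP orientation; "ft_force": force on the tool from outside, world axes, zero at the start; "torque": the same for the moment, N m; "width": finger opening in m.
Only numpy, scipy, OpenCV 4.12 (cv2) and the standard library are available. Lean on these libraries where they do the work, as an engineer would, in place of code of your own. Each camera call takes 0.05 s, during which the arm holds its last target.

## Working session

There is one attempt and no reset: what is moved stays moved. The work goes in short steps, Python scripts to look and compute and a shell command to move; the robot and the scene stay as the last step left them, time stands still between calls to the robot, and variables do not carry over. Pictures are saved under pics/ and viewed, and the job is handed in when it is done.

```bash
ls; mkdir -p pics; python3 - <<'E'
from bench import *
import cv2
print(read_state())
for n in ("scene","top","wrist"):
    print(n,get_calibration(n))
    cv2.imwrite(f"pics/{n}0.png",camera(n)[:,:,::-1])
E
```

```text
pics
{'time': 0.0, 'joint_positions': array([ 1.15641114,  0.33289854, -0.06467866,  1.46093818,  0.02160392,
        1.34989854, -0.08849151]), 'joint_vel': array([-0.00155648, -0.00058732, -0.00203462,  0.00051135,  0.00087016,
        0.000654  ,  0.0003501 ]), 'joint_torque': array([ 5.94799931e-04, -6.23252964e+01,  2.45204824e-02, -3.89891231e+01,
       -6.13059872e-02,  3.95658694e-02,  1.35765686e-04]), 'ee_pos': array([ 0.23848299, -0.57729314,  0.22173873]), 'eef_rot': array([-0.69345577, -0.13813207,  0.69370825, -0.13714042]), 'ft_force': array([-0.48435017,  0.45292529, -0.27176026]), 'torque': array([ 0.01347881,  0.0047588 , -0.01433635]), 'width': 0.08669324612202225}
scene {'fx': 607.7797531866943, 'fy': 607.7797531866943, 'cx': 329.80615068745965, 'cy': 237.68517090621071, 'xyz': array([ 0.98927307, -0.61326503,  0.70799552]), 'attitude': array([0.39113678, 0.10785842, 0.23430464, 0.88344775])}
top {'fx': 465.4929420789034, 'fy': 465.4929420789034, 'cx': 320.7700127210971, 'cy': 250.01738606671316, 'xyz': array([0.46889665, 0.02981197, 0.76296034]), 'attitude': array([-0.08771934,  0.08846016,  0.71532773, -0.68759462])}
wrist {'fx': 402.5461524250617, 'fy': 402.5461524250617, 'cx': 320.6339655020563, 'cy': 239.12208557840654, 'xyz': array([ 0.29877332, -0.55246934,  0.38377425]), 'attitude': array([-0.10104247,  0.06841478, -0.55149155,  0.82520719])}
```

View pics/top0.png

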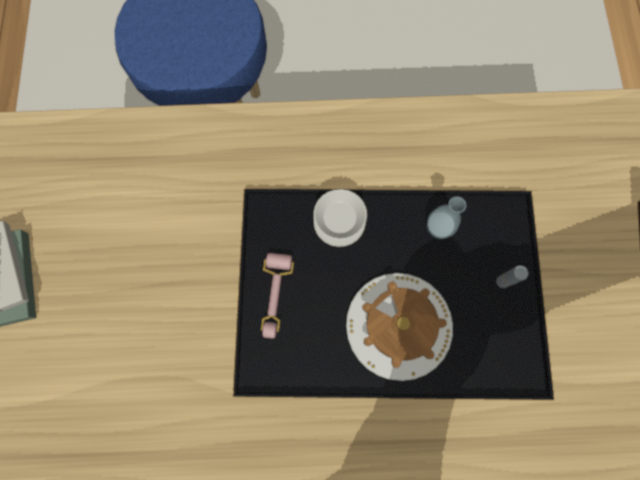

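View pics/scene0.png

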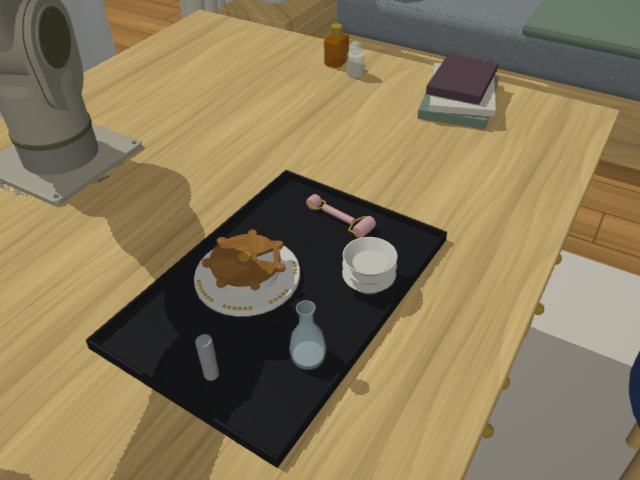

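```bash
cat > h.py <<'E'
import numpy as np, cv2
from scipy.spatial.transform import Rotation as R
def proj(c,P):
    P=np.atleast_2d(P).astype(float)
    q=R.from_quat(c["attitude"]).inv().apply(P-c["xyz"])
    return np.c_[c["cx"]+c["fx"]*q[:,0]/-q[:,2], c["cy"]+c["fy"]*-q[:,1]/-q[:,2]]
def back(c,uv,z):
    uv=np.atleast_2d(uv).astype(float)
    d=np.c_[(uv[:,0]-c["cx"])/c["fx"],-(uv[:,1]-c["cy"])/c["fy"],-np.ones(len(uv))]
    d=R.from_quat(c["attitude"]).apply(d)
    return c["xyz"]+d*((z-c["xyz"][2])/d[:,2])[:,None]
def rect(c,img,cen,half,z,n=600):
    # up=+x, left=+y
    t=(np.arange(n)+.5)/n*2-1
    Y,X=np.meshgrid(cen[1]-t*half,cen[0]-t*half)
    uv=proj(c,np.c_[X.ravel(),Y.ravel(),np.full(n*n,z)]).astype(np.float32)
    return cv2.remap(img,uv[:,0].reshape(n,n),uv[:,1].reshape(n,n),cv2.INTER_CUBIC)
E
python3 - <<'E'
from bench import *
from h import *
c=get_calibration("top")
print(back(c,[[403,323]],.055),back(c,[[246,190],[530,192],[549,397],[236,394]],.026))
im=cv2.imread("pics/top0.png")
cen=back(c,[[400,326]],.018)[0]; print(cen)
a=rect(c,im,cen,.1,.018);cv2.imwrite("pics/r0.png",a)
b=rect(c,im,cen,.1,.051);cv2.imwrite("pics/r1.png",b)
E
```

```text
[[ 0.53099509 -0.09400525  0.055     ]] [[ 0.7665604   0.1475221   0.026     ]
 [ 0.74354392 -0.33078994  0.026     ]
 [ 0.41429878 -0.3099687   0.026     ]
 [ 0.43699867  0.16245605  0.026     ]]
[ 0.52972211 -0.09533956  0.018     ]
```

```bash
python3 - <<'E'
import cv2,numpy as np
a=cv2.imread("pics/r0.png");b=cv2.imread("pics/r1.png")
cv2.imwrite("pics/r01.png",np.hstack([cv2.resize(a,(400,400)),cv2.resize(b,(400,400))]))
E
```

```text
(no output)
```

View pics/r0.png

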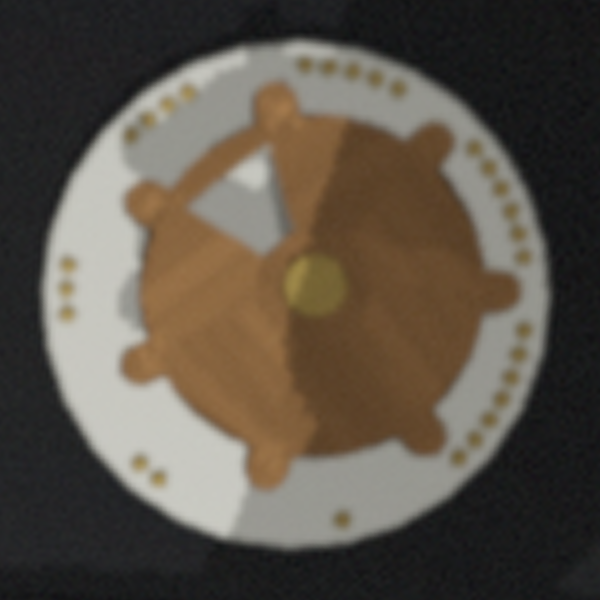

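View pics/r1.png

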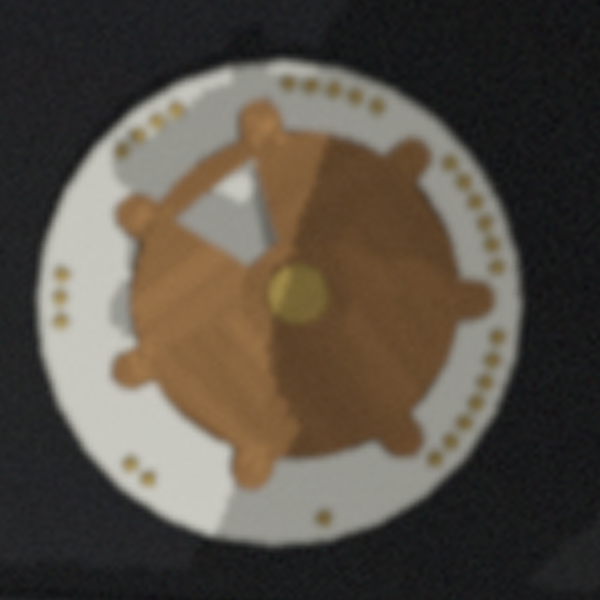

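```bash
python3 - <<'E'
from bench import *
from h import *
s=read_state();M=R.from_quat(s["eef_rot"]).as_matrix();print(M.round(3)); print("tool y yaw",np.degrees(np.arctan2(M[1,1],M[0,1])))
c=get_calibration("top")
print("vase base,top",back(c,[[442,226]],.01),back(c,[[457,205]],.11))
print("lip",back(c,[[502,281]],.006),back(c,[[521,272]],.081))
print("dishes",back(c,[[340,210]],.06))
# day angle
cen=np.array([.5317,-.0944])
a=cv2.imread("pics/r0.png")
hsv=cv2.cvtColor(a,cv2.COLOR_BGR2HSV)
m=cv2.inRange(hsv,(15,90,60),(35,255,255))
n,l,st,ct=cv2.connectedComponentsWithStats(m)
for k in range(1,n):
    if 30<st[k,4]<400:
        p=np.array([.52972-(ct[k][1]+.5-300)/3000,-.09534-(ct[k][0]+.5-300)/3000])-cen
        print(st[k,4],(np.hypot(*p)*1e3).round(1),np.degrees(np.arctan2(p[1],p[0])).round(1))
# dark tray vs white plate circle fit
E
```

```text
[[-0.     0.382 -0.924]
 [ 0.001 -0.924 -0.382]
 [-1.    -0.001  0.   ]]
tool y yaw -67.55039200401009
vase base,top [[ 0.69460443 -0.18112771  0.01      ]] [[ 0.69618403 -0.17867281  0.11      ]]
lip [[ 0.59737333 -0.27113888  0.006     ]] [[ 0.59707825 -0.27143248  0.081     ]]
dishes [[ 0.71271682 -0.00766819  0.06      ]]
44 76.5 -2.1
50 76.3 -8.1
50 76.5 -14.1
48 76.3 -20.2
42 76.3 -26.2
59 76.1 28.4
50 76.3 34.3
56 76.2 40.5
35 76.5 46.3
54 76.6 -50.7
64 76.6 -56.8
60 76.7 -62.8
54 76.5 -68.9
62 76.5 -74.9
48 76.6 -80.8
42 76.8 82.8
33 76.8 88.9
38 76.9 95.0
60 76.7 -99.2
65 76.7 -105.3
62 76.7 -111.4
62 76.8 -117.3
62 76.7 -123.2
60 76.8 -129.3
66 76.8 -135.3
44 77.1 137.2
54 77.0 143.2
63 76.9 -168.6
```

View pics/wrist0.png

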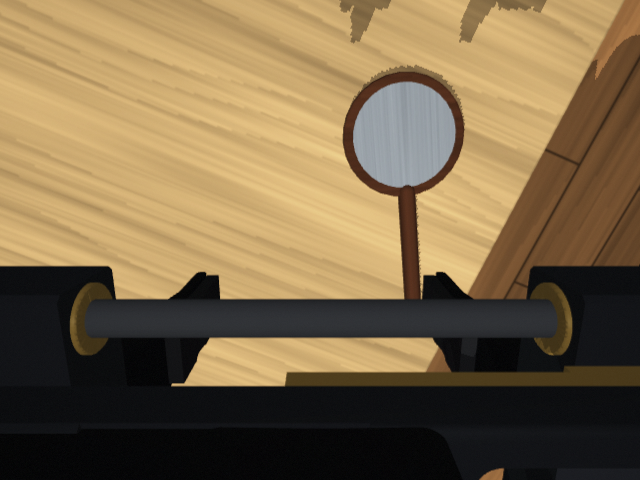

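```bash
python3 -m inch '[[[0.2,0.3,-0.05,0,0,0.0226,0.5],[0.4,0.6,-0.1,0,0,0.0453,1],[0.542,0.871,-0.15,0,0,0.0679,1],[0.542,0.871,-0.15,0,0,0.0906,1],[0.542,0.871,-0.15,0,0,0.0906,1]]]' 20
python3 -m inch '[[[0.2,0.3,-0.05,0,0,0.0226,1],[0.4,0.6,-0.1,0,0,0.0453,1],[0.542,0.871,-0.15,0,0,0.0679,1],[0.542,0.871,-0.15,0,0,0.0906,1],[0.542,0.871,-0.15,0,0,0.0906,1]]]'
python3 -m inch '[[[0.2,0.3,-0.05,0,0,0.0226,1],[0.4,0.6,-0.1,0,0,0.0453,1],[0.542,0.871,-0.15,0,0,0.0679,1],[0.542,0.871,-0.15,0,0,0.0906,1],[0.542,0.871,-0.15,0,0,0.0906,1]]]'
```

```text
time: 0.65
ee_pos: [0.3041, -0.4723, 0.2044]
eef_rot: [-0.626, -0.328, 0.626, -0.328]
ft_force: [-0.8, -0.7, 0.8]
width: 0.055
time: 1.15
ee_pos: [0.3687, -0.3688, 0.1866]
eef_rot: [-0.51, -0.489, 0.51, -0.489]
ft_force: [-0.6, -1.1, 0.1]
width: 0.015
time: 1.65
ee_pos: [0.4337, -0.265, 0.1685]
eef_rot: [0.353, 0.612, -0.354, 0.612]
ft_force: [-0.0, -1.1, 0.2]
width: 0.0006
```

```bash
python3 -m inch '[[[0.2,0.3,0,0,0,0.0226,1],[0.4,0.6,-0.1,0,0,0.0453,1],[0.514,0.828,-0.15,0,0,0.0679,1],[0.514,0.828,-0.3,0,0,0.0908,1],[0.514,0.828,-0.3,0,0,0.0908,1],[0.514,0.828,-0.3,0,0,0.0908,1]]]'
python3 - <<'E'
from bench import *
from h import *
s=read_state();M=R.from_quat(s["eef_rot"]).as_matrix();print(s["ee_pos"],"tool y yaw",np.degrees(np.arctan2(M[1,1],M[0,1])),s["joint_positions"].round(2),s["ft_force"])
for n in("wrist","scene","top"): cv2.imwrite(f"pics/{n}1.png",camera(n)[:,:,::-1])
E
```

```text
time: 2.25
ee_pos: [0.4949, -0.167, 0.1327]
eef_rot: [0.169, 0.687, -0.17, 0.686]
ft_force: [0.9, 0.1, 0.6]
width: 0.0005
[ 0.49486717 -0.16696381  0.13267351] tool y yaw 62.257310812342524 [ 0.78  0.23 -0.61  1.82  0.15  1.14  1.21] [0.92328307 0.13465499 0.59547282]
```

View pics/wrist1.png

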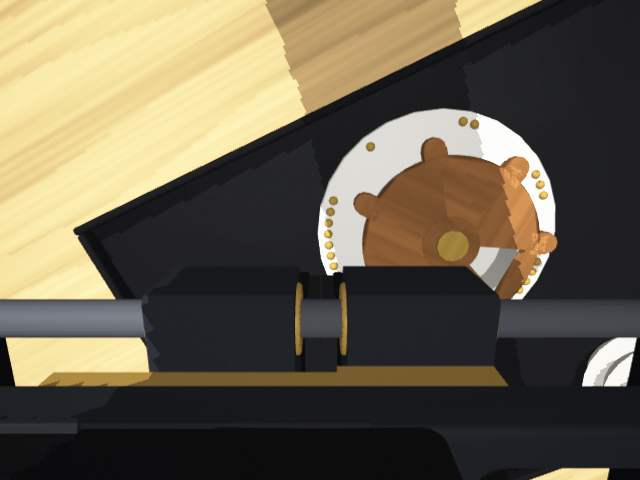

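View pics/scene1.png

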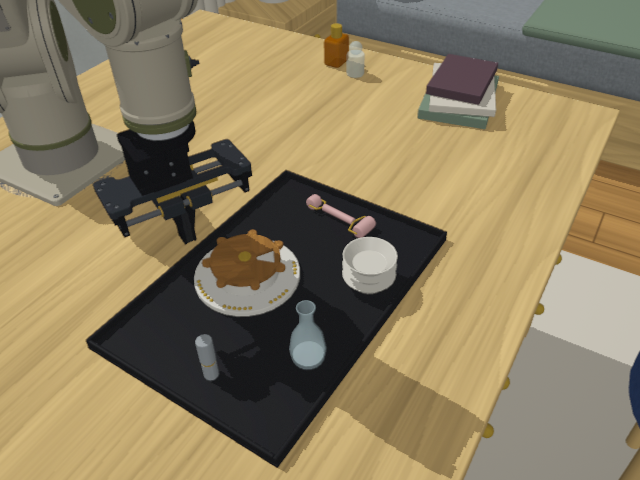

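View pics/top1.png

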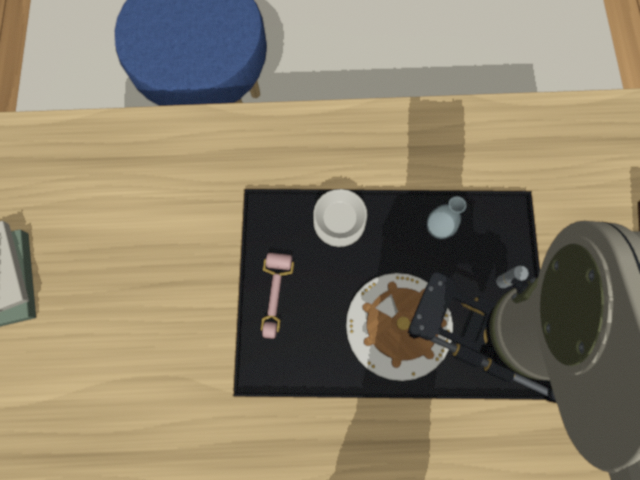

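```bash
python3 - <<'E'
from bench import *
from h import *
for n in("scene","top","wrist"):
  c=get_calibration(n); print(n,proj(c,[[.4949,-.167,.1327],[.5317,-.0944,.055],[.6,-.271,.08]]).round(0))
E
```

```text
scene [[186. 240.]
 [244. 257.]
 [204. 344.]]
top [[470. 343.]
 [403. 323.]
 [520. 270.]]
wrist [[319. 296.]
 [451. 247.]
 [251. 470.]]
```

```bash
python3 -m inch '[[[0,0.005,-0.25,0,0,0,1],[0,0.005,-0.5,0,0,0,1],[0,0.005,-0.65,0,0,0,1],[0,0.005,-0.75,0,0,0,1],[0,0.005,-0.82,0,0,0,1],[0,0.005,-0.82,0,0,0,1],[0,0.005,-0.82,0,0,0,1]]]'
python3 - <<'E'
from bench import *
from h import *
s=read_state();M=R.from_quat(s["eef_rot"]).as_matrix();y=np.degrees(np.arctan2(M[1,1],M[0,1]));print(s["ee_pos"],"tool y yaw",y)
p=s["ee_pos"][:2]-[.5317,-.0944]; print("r,ang",np.hypot(*p),np.degrees(np.arctan2(p[1],p[0]))%360)
for n in("scene",):
  im=camera(n)[:,:,::-1]; cv2.imwrite("pics/s2.png",cv2.resize(im[150:350,80:360],None,fx=2.8,fy=2.8,interpolation=cv2.INTER_CUBIC))
E
```

```text
time: 3.1
ee_pos: [0.496, -0.1644, 0.035]
eef_rot: [0.165, 0.687, -0.165, 0.688]
ft_force: [0.5, -0.3, 0.4]
width: 0.0002
[ 0.49601774 -0.16439439  0.03496313] tool y yaw 62.94158848127502
r,ang 0.07856486213855754 242.98808580624552
```

View pics/s2.png

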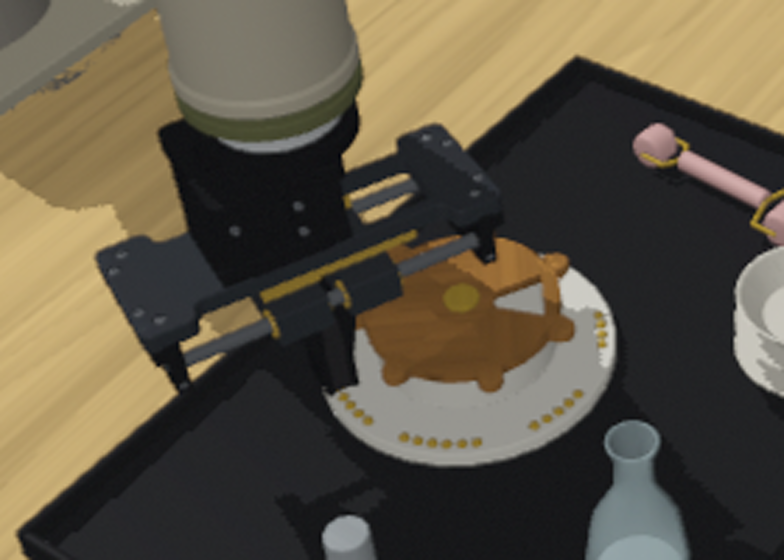

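```bash
cat > arc.py <<'E'
import sys;from h import *
from bench import *
def go(rows,z):
    s=read_state();p=s["ee_pos"];M=R.from_quat(s["eef_rot"]).as_matrix();y=np.degrees(np.arctan2(M[1,1],M[0,1]))
    for r,a in rows:
        t=np.radians(a);x=np.array([.5317+r*np.cos(t),-.0944+r*np.sin(t),z])-p
        print((x/.12).round(3),round((a-180-y)/360,4))
E
python3 - <<'E'
from arc import *
go([(.0755,243)]+[(.0725,243-3.5*k) for k in range(1,10)],.034)
E
```

```text
[ 0.01   0.023 -0.01 ] 0.0001
[-0.011  0.063 -0.01 ] -0.0096
[-0.042  0.082 -0.01 ] -0.0193
[-0.072  0.104 -0.01 ] -0.029
[-0.1    0.127 -0.01 ] -0.0388
[-0.127  0.152 -0.01 ] -0.0485
[-0.153  0.179 -0.01 ] -0.0582
[-0.177  0.207 -0.01 ] -0.0679
[-0.199  0.237 -0.01 ] -0.0777
[-0.219  0.267 -0.01 ] -0.0874
```

```bash
python3 -m inch '[[[0.01,0.023,-0.01,0,0,0,1],[-0.011,0.063,-0.01,0,0,-0.0096,1],[-0.042,0.082,-0.01,0,0,-0.0193,1],[-0.072,0.104,-0.01,0,0,-0.029,1],[-0.1,0.127,-0.01,0,0,-0.0388,1],[-0.127,0.152,-0.01,0,0,-0.0485,1],[-0.153,0.179,-0.01,0,0,-0.0582,1],[-0.177,0.207,-0.01,0,0,-0.068,1],[-0.199,0.237,-0.01,0,0,-0.0777,1],[-0.219,0.267,-0.01,0,0,-0.0874,1]]]'
python3 - <<'E'
from arc import *
s=read_state();M=R.from_quat(s["eef_rot"]).as_matrix();y=np.degrees(np.arctan2(M[1,1],M[0,1]))
p=s["ee_pos"][:2]-[.5317,-.0944]; print("r,ang",np.hypot(*p),np.degrees(np.arctan2(p[1],p[0]))%360,y,s["ft_force"])
im=camera("scene")[:,:,::-1]; cv2.imwrite("pics/s3.png",cv2.resize(im[150:350,80:360],None,fx=2.8,fy=2.8,interpolation=cv2.INTER_CUBIC))
im=camera("top")[:,:,::-1]; cv2.imwrite("pics/t3.png",im);cv2.imwrite("pics/t3r.png",rect(get_calibration("top"),im,[.5317,-.0944],.1,.051))
E
```

```text
time: 4.15
ee_pos: [0.4696, -0.132, 0.0335]
eef_rot: [0.346, 0.616, -0.346, 0.617]
ft_force: [-0.2, -0.2, 0.0]
width: 0.0003
r,ang 0.0726511761609542 211.19805638225986 31.36870538456775 [-0.19014244 -0.2036915   0.04098761]
```

View pics/s3.png

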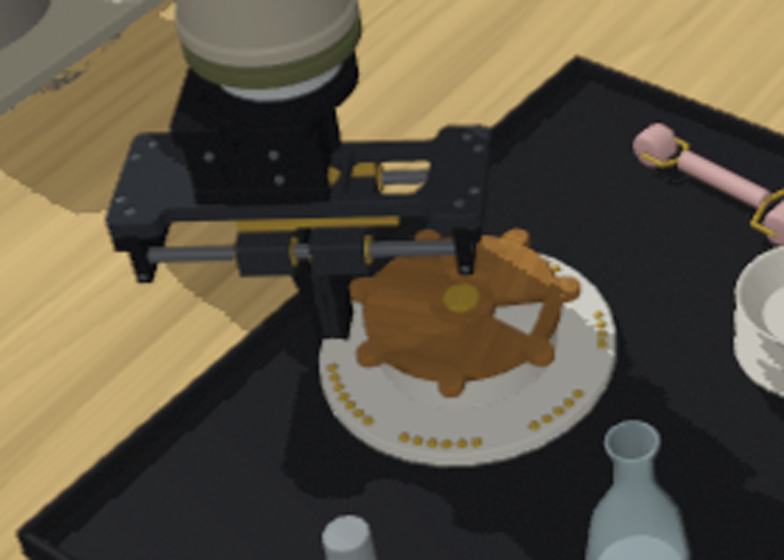

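View pics/t3r.png

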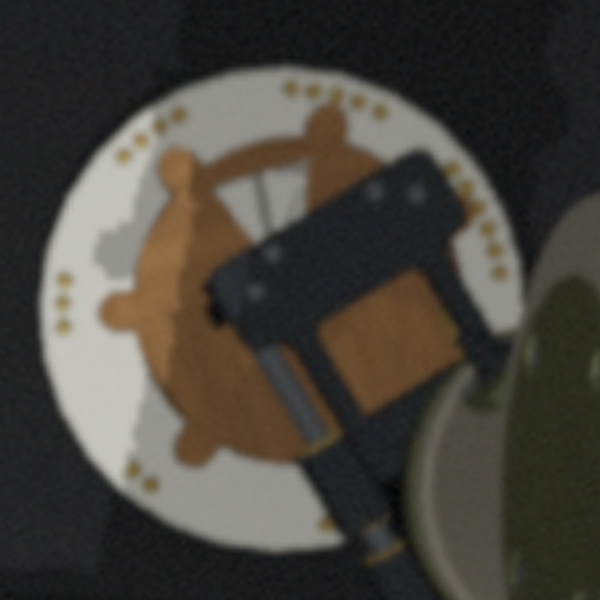

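```bash
python3 - <<'E'
from arc import *
go([(.0725,211.2-3.3*k) for k in range(1,7)],.034)
E
```

```text
[-0.015  0.027  0.005] -0.01
[-0.03   0.059  0.005] -0.0192
[-0.044  0.091  0.005] -0.0283
[-0.055  0.123  0.005] -0.0375
[-0.065  0.157  0.005] -0.0467
[-0.073  0.191  0.005] -0.0558
```

```bash
python3 -m inch '[[[-0.015,0.027,0.005,0,0,-0.01,1],[-0.03,0.059,0.005,0,0,-0.0192,1],[-0.044,0.091,0.005,0,0,-0.0283,1],[-0.055,0.123,0.005,0,0,-0.0375,1],[-0.065,0.157,0.005,0,0,-0.0467,1],[-0.073,0.19,0.005,0,0,-0.0558,1],[-0.073,0.19,0.005,0,0,-0.0558,1]]]'
python3 - <<'E'
from arc import *
s=read_state();M=R.from_quat(s["eef_rot"]).as_matrix();y=np.degrees(np.arctan2(M[1,1],M[0,1]))
p=s["ee_pos"][:2]-[.5317,-.0944]; print("r,ang",np.hypot(*p),np.degrees(np.arctan2(p[1],p[0]))%360,y,s["ft_force"])
im=camera("scene")[:,:,::-1]; cv2.imwrite("pics/s4.png",cv2.resize(im[150:350,80:360],None,fx=2.8,fy=2.8,interpolation=cv2.INTER_CUBIC))
im=camera("top")[:,:,::-1]; cv2.imwrite("pics/t4.png",im);cv2.imwrite("pics/t4r.png",rect(get_calibration("top"),im,[.5317,-.0944],.1,.051))
E
```

```text
time: 4.95
ee_pos: [0.4608, -0.1088, 0.0339]
eef_rot: [0.447, 0.547, -0.447, 0.548]
ft_force: [-0.1, -0.4, 0.8]
width: 0.0004
r,ang 0.07239461783499976 191.4965906787397 11.522172879830308 [-0.14673915 -0.40058994  0.84112934]
```

View pics/s4.png

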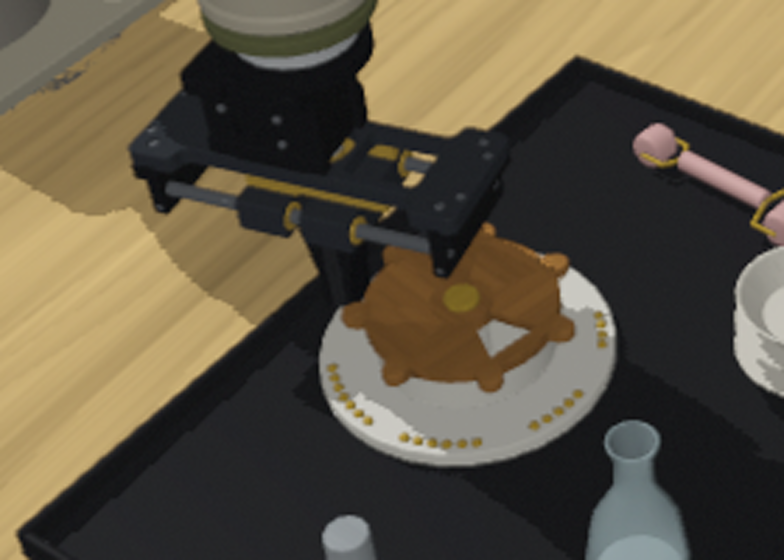

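View pics/t4r.png

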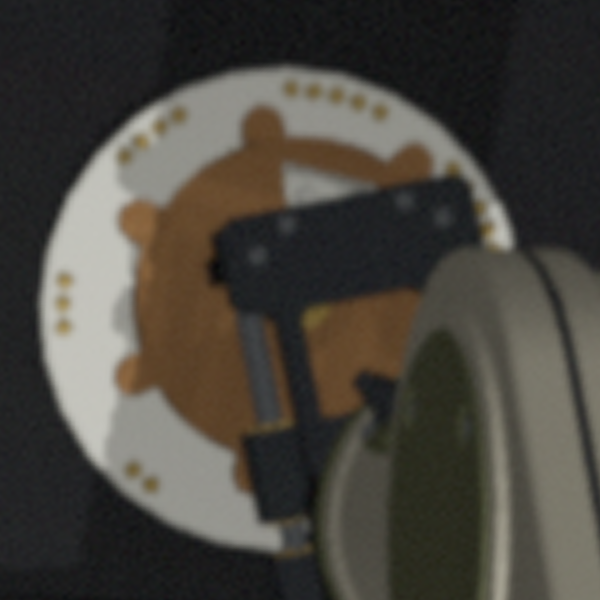

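The wheel has sprung into Friday and the finger is mid-gap. I'll withdraw outwards, then up and away.

```bash
python3 -m inch '[[[-0.06,-0.012,0,0,0,0,1],[-0.08,-0.016,0.05,0,0,0,1],[-0.08,-0.016,0.3,0,0,0,1],[-0.08,-0.016,0.6,0,0,0,1],[-0.08,-0.016,0.9,0,0,0,1],[-0.08,-0.016,1,0,0,0,1],[-0.08,-0.016,1,0,0,0,1]]]'
python3 -m inch '[[[-0.1,-0.3,0.2,0,0,0,1],[-0.1,-0.6,0.4,0,0,0,1],[-0.1,-0.9,0.5,0,0,0,1],[-0.1,-1,0.5,0,0,0,1]]]'
python3 -m inch '[[[-0.1,-0.3,0,0,0,0,1],[-0.2,-0.6,0,0,0,0,1],[-0.3,-0.9,0,0,0,0,1],[-0.4,-1,0,0,0,0,1]]]'
python3 -m inch '[[[-0.1,-0.3,0,0,0,0,1],[-0.2,-0.6,0,0,0,0,1],[-0.3,-0.9,0,0,0,0,1],[-0.4,-1,0,0,0,0,1],[-0.4,-1,0,0,0,0,1]]]'
python3 - <<'E'
from arc import *
im=camera("scene")[:,:,::-1]; cv2.imwrite("pics/s5.png",im)
im=camera("top")[:,:,::-1]; cv2.imwrite("pics/t5.png",im);cv2.imwrite("pics/t5r.png",rect(get_calibration("top"),im,[.5317,-.0944],.1,.051))
E
```

```text
time: 5.75
ee_pos: [0.4517, -0.1117, 0.1555]
eef_rot: [0.448, 0.546, -0.447, 0.549]
ft_force: [-0.1, 0.2, -0.5]
width: 0.0005
time: 6.15
ee_pos: [0.438, -0.2352, 0.2136]
eef_rot: [0.449, 0.546, -0.449, 0.547]
ft_force: [1.0, -0.3, -0.9]
width: 0.0008
time: 6.55
ee_pos: [0.3887, -0.3538, 0.2111]
eef_rot: [0.448, 0.548, -0.449, 0.546]
ft_force: [0.3, 1.1, 0.1]
width: 0.0002
time: 7.05
ee_pos: [0.3402, -0.4725, 0.211]
eef_rot: [0.449, 0.548, -0.449, 0.545]
ft_force: [0.2, -0.3, -0.3]
width: 0.0002
```

View pics/t5.png

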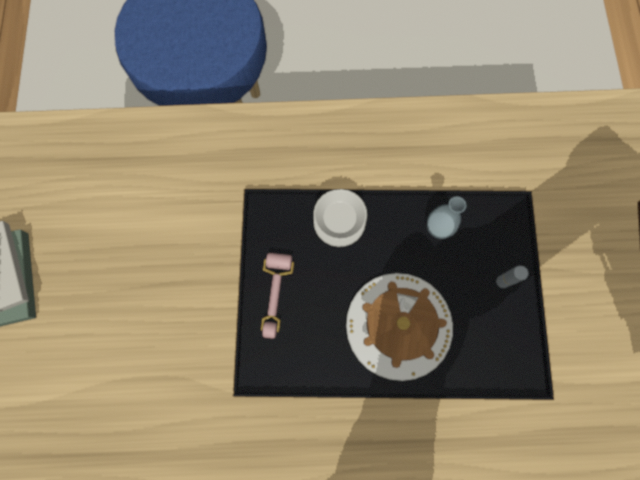

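View pics/t5r.png

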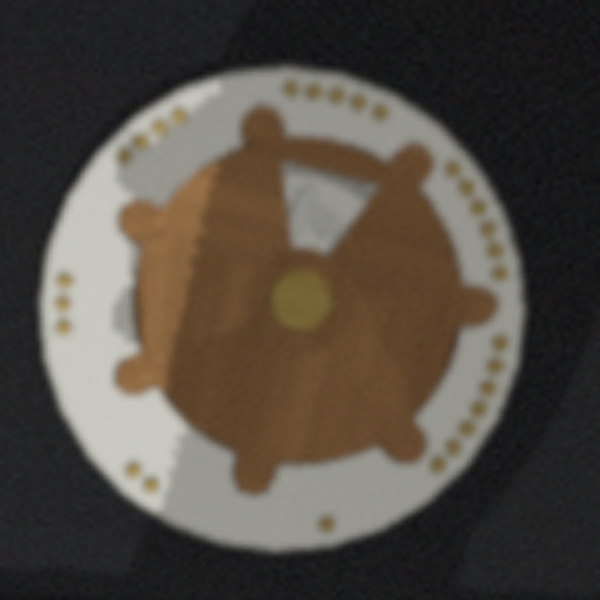

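View pics/s5.png

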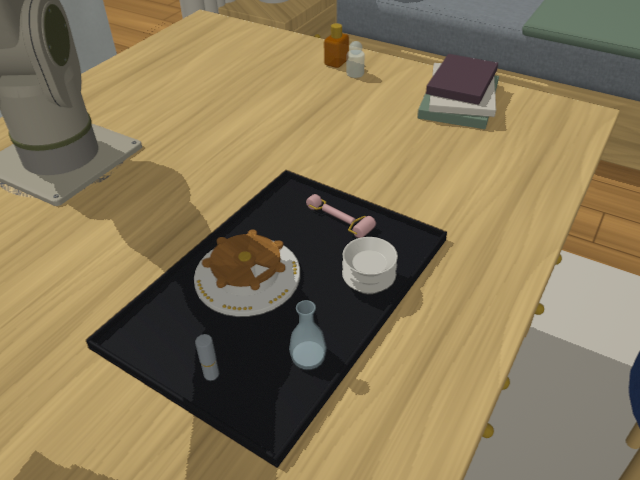

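The opening now stands over the five studs. The lobes beside it are at (263,127) and (412,162) in the rectified picture, about +12° and −39°. That puts the middle at −13.5° against Friday's −14.1°. The bystanders sit at the same pixels as before.

```bash
python3 - <<'E'
from arc import *
a=cv2.imread("pics/top0.png").astype(int);b=cv2.imread("pics/t5.png").astype(int)
c=get_calibration("top")
for f in("top0","t5"):
    a=rect(c,cv2.imread(f"pics/{f}.png"),[.5317,-.0944],.1,.018)
    m=cv2.inRange(cv2.cvtColor(a,cv2.COLOR_BGR2HSV),(15,90,60),(35,255,255))
    n,l,st,ct=cv2.connectedComponentsWithStats(m)
    q=np.array([(300-ct[k][::-1]-.5)/3 for k in range(1,n) if 30<st[k,4]<400 ])
    q=q[abs(np.hypot(*q.T)-76.5)<2]
    print(f,len(q),q.mean(0))
print(close_job())
E
```

```text
top0 28 [ 12.93700918 -16.95782643]
t5 28 [ 12.92714197 -16.94133499]
the job is handed in; nothing more can be done
None
```

The carousel's opening now stands over Friday, with the wheel resting in its click, and the job is handed in. It started over Thursday, so it needed one click clockwise. I set the shut fingertips in the gap on the robot's side and swept them about 50° around the hub against the next lobe's flank. The wheel sprung on into the click, and I then drew the finger outwards, up and away.

**Last checks:**
- **Opening:** it measured at about −13.5°, against Friday's studs at −14.1°. That difference is within my measuring error.
- **Carousel:** the mean position of its 28 studs shifted by only about 0.02 mm.
- **Bystanders:** the lipstick, roller, vase and dishes look unmoved in both camera views.
- **Force and time:** the wrist force readings after each move stayed around 1 N, and the work took about 7 s.

No check failed or disagreed.

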